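Roll the roller up the flap and bed it shut on the mark

TASK

The clear flap over the parts well stands a little ajar on its stiff hinge. Take the grey pressing block by its rib and, with its rubber underside pressing down on the roller, roll the roller over the hinge and along the flap to the orange line, so that it irons the flap fully shut; stop on the line and press there for a second with 6 to 12 newtons, never more than 16 on the way or there. Leave the roller lying on the line, put the block back flat on its blue mat, do not touch the roller or the flap with the gripper nor the flap with the block, and leave the other things alone.

Things in the scene. Friction and masses are not known exactly. Their poses are not given: they have to be found in the camera images.
- insert: Fixed green shelf insert, x from -110 to +191 mm, 160 mm wide (y), top 30 mm above the bench. Origin at bench level under the middle of the flap's hinge line; x is the rolling direction, from the runway (x<0) over the hinge to the flap (x>0); z up. Its place and yaw vary.
- flap (a joint): Opening in rad of the clear acrylic flap (140 mm along x, 120 wide, 6 thick): 0 = shut on its stop, upper face flush with the insert's top; starts at 0.08 to 0.16, far (+x) edge raised. The stiff hinge stays where left, even under the roller's weight; about 0.32 N m about the hinge closes it, so 2 to 3 N pushed down onto the roller at the line, more nearer the hinge.
- mark (a point): Middle of the orange line across the flap's upper face, 70 mm from the hinge line, which lies in the same face at insert x = 0; x along the flap away from the hinge, y along the line, z out of the face; moves with the flap.
- roller: Loose grey rubber-covered roller, a cylinder of 44 mm diameter, 100 long, 0.2 to 0.3 kg. Origin at its centre, its y along the cylinder (x, z turn as it rolls). Starts at rest on the runway 25 to 55 mm before the hinge, parallel to it. Little rolling resistance: on the raised flap it runs back if let go, on the level it stays. It rolls half as far as the block moved along on top of it.
- block: Loose pressing block, 0.18 kg: rubber slab 160 (x) by 60 (y) by 12 mm, with an aluminium grip rib in the middle of its top, 36 mm along x, 50 along y, rising to 46 mm above the underside. Origin at the middle of the underside, z up. Starts on the mat, x along the mat's x within 0.1 rad. Take the rib closing along x and hold the block's x along the rolling direction.
- mat: Fixed blue mat, 190 mm (its x) by 90 mm (its y), 4 mm thick; origin at the middle of its underside.
- generator: Bystander: loose titanium pulse generator with a clear header, about 42 x 60 x 8 mm, origin at the middle of its underside.
- beaker: Bystander: loose clear glass beaker, 60 mm across, 75 mm tall, origin at the middle of its underside.
- probe_holder: Bystander: loose stainless steel probe holder, base 60 x 60 mm, 122 mm tall, origin at the middle of its underside.
Not all that is in view belongs to the job. There is more than one size of the block; the one meant has the size given above.

How it is judged:
On the way, in this order (a step that is already met when the one before it is completed fails the run):
1. the roller has been rolled over the hinge onto the flap with the block pressing on it (x of roller in the frame of mark between -0.045 and -0.012 m and contact force between block and roller above 0.5 N), for 0.05 s.
2. on the line with the flap shut, the block presses the roller with 5 to 16 N for 0.5 s (x of roller in the frame of mark between -0.007 and 0.007 m and y of roller in the frame of mark between -0.015 and 0.015 m and z of roller in the frame of mark between 0.018 and 0.026 m and angle between the y axis of roller and the y axis of mark, either way round below 0.12 rad and value of joint flap below 0.025 rad and contact force between block and roller between 5 and 16 N), for 0.5 s.
At the end, for the whole second after the job is handed in: The roller lies at rest on the shut flap (joint under 0.025 rad), its axis within 7 mm of the orange line and within 0.12 rad of parallel to it, its middle within 15 mm of the line's middle; the block lies flat at rest on its mat, its middle within 40 mm of the mat's middle (x of roller in the frame of mark between -0.007 and 0.007 m and y of roller in the frame of mark between -0.015 and 0.015 m and z of roller in the frame of mark between 0.018 and 0.026 m and angle between the y axis of roller and the y axis of mark, either way round below 0.12 rad and value of joint flap below 0.025 rad and linear speed of roller below 0.01 m/s and linear speed of block below 0.02 m/s and horizontal distance between block and mat below 0.04 m and angle between block's own z axis and vertical below 0.08 rad and height (world z) of block below 0.012 m and contact force between block and roller below 0.1 N); the robot touches nothing.
It fails at once if the block presses the roller with more than 16 N (contact force between block and roller above 16 N).
It fails at once if the gripper or arm touches the roller (contact force between any of the fingers, the arm and roller above 0.5 N).
It fails at once if the gripper, arm or block touches the flap (contact force between any of the fingers, the arm, block and flap above 0.5 N).
It fails at once if a bystander is disturbed (distance of any of generator, beaker, probe_holder from where it was at the start of the episode above 0.01 m).
It also fails if it takes over 72 s, if anything falls off the work surface, if the arm or the gripper's body presses on something with over 40 N, if the wrist force passes 120 N, or if a joint passes its speed limit or range.

ROBOT

A 7-joint arm with a two-finger parallel gripper is mounted at the origin on the work surface. World frame = base frame: x ahead of the robot, y to its left, z up, the work surface at z = 0. Lengths are in m, angles in rad, forces in N, time in s.
With the tool pointing down it reaches from about 0.425 to 0.875 m from the base axis. Payload 4.7 kg.
Tool frame: the origin (TCP) lies on the centre line of the jaws, within the pads' length; the fingertips stand 8 mm ahead of it and the grasp point (between the pads) lies 11 mm behind it; z points along the fingers, y is the direction in which the jaws open and shut (so a half turn about z gives the same grasp; the last joint's range is limited). The gripper opens to 87 mm and grips with 3 to 60 N. Pads are 19 mm wide; open, the fingers measure 117 mm over their backs; the gripper's body (75 mm by 190 mm) begins 51 mm behind the grasp point.
Start: joints at [-1.288, 0.321, -0.07, 1.45, 0.023, 1.371, -0.057], TCP at [0.173, 0.627, 0.231] pointing down, gripper open.
Joint ranges: [-2.86, 2.86], [-0.3, 2.09], [-1.38, 1.24], [0.06, 2.45], [-1.56, 4.7], [0.09, 2.05], [-2.69, 2.69]. Speed limits (rad/s): [2.57, 2.57, 3.14, 3.14, 3.14, 3.14, 3.14].

INTERFACE

Orientations are given as a rotation vector (axis times angle).
In Python, from bench import ctrl, cams, workorder gives the robot as it stands. The module is installed in compiled form; this text tells all that it offers.
- The arm moves only by the tool carry_out, never from a script. Its argument "rows" is a list of rows, each an object with "offset": the shift along the tool's x, y, z in m, a list of three; "rot": the turn, a rotation vector about the tool's x, y, z in degrees, a list of three; "gripper": the opening, from 0 (shut) to 1 (fully open). In form: [{"offset": [dx, dy, dz], "rot": [rx, ry, rz], "gripper": gripper}, ...]. A call has 1 to 10 rows; each row shifts and turns the commanded pose from where the row before left it, along the tool's axes as they then stand; what a row does not reach is not made up. A row lasts 1/8 s, in which the tool goes at most 62.5 mm and 10.7 degrees, less where a joint would pass 70% of its speed; a pose out of reach is approached as far as the arm can. A call is refused whole if a number of a shift passes 0.0625 or a number of a turn 10.7, either way. A call with a gripper value outside its range is refused whole. The fingers move at their own pace and stop on an object; "grip_force" is the grip in N (left out, the last holds). Time passes only in rows, so rows that do not move let the fingers close. It gives the time, the measured TCP pose, the force and the opening at its end, in the units of the state.
- ctrl.get_state(): the state, without advancing time (a new reading comes with each control period).
- cams.get_image(name): name is "side" or "top"; returns a dict with "img" (420x560x3 uint8, red, green, blue), "vfov" (degrees; the focal length in pixels is half the picture's height over the tangent of half this angle, whatever the lens; pixels are square), "cx", "cy" (the principal point, pixels), "R" (3x3) and "t" (3): a world point X has camera coordinates R X + t. Camera axes: x right, y down, z forward; pixel columns grow to the right and rows downward; lengths in m; the calibration is good to about 2 mm. A picture is of the moment at which its call begins. There is no depth.
- workorder.close_job(): hands the job in, once; it reports no verdict.
The state is a dict: "time": time; "joint_positions": joint angles; "qd": joint speeds; "joint_torque": joint torques, N m; "position": TCP position; "tool_rot": TCP orientation; "ft_force": force on the tool from outside, world axes, zero at the start; "torque": the same for the moment, N m; "grip_width": opening from 0.0 (shut) to 1.0 (fully open).
Only numpy, scipy, OpenCV 4.12 (cv2) and the standard library are available. Lean on these libraries where they do the work, as an engineer would, in place of code of your own. Each camera call takes 0.05 s, during which the arm holds its last target.

## Working session

There is one attempt and no reset: what is moved stays moved. The work goes in short steps, Python scripts to look and compute and a tool call to move; the robot and the scene stay as the last step left them, time stands still between calls to the robot, and variables do not carry over. Pictures are saved under pics/ and viewed, and the job is handed in when it is done.

Besides the shell and the picture viewer there is one more tool, called after "Request:" as name([rows], argument=value, ...), one row to a line, values as JSON. carry_out: Moves the arm, as the interface text tells. Its arguments: {"type":"object","properties":{"rows":{"type":"array"},"grip_force":{"type":"number"}},"required":["rows"]}

```bash
mkdir -p pics; python3 - <<'E'
from bench import ctrl,cams
import cv2,pickle
s=ctrl.get_state();print({k:(v.round(4).tolist() if hasattr(v,'round') and hasattr(v,'tolist') else v) for k,v in s.items()})
for n in("side","top"):
    d=cams.get_image(n);pickle.dump(d,open(n+'0.pkl','wb'))
    cv2.imwrite(f'pics/{n}0.png',d['img'][:,:,::-1]);print(n,d['vfov'],d['cx'],d['cy'],d['R'],d['t'])
E
```

```text
{'time': 0.0, 'joint_positions': [-1.2879, 0.3218, -0.0701, 1.4517, 0.0226, 1.3708, -0.0569], 'qd': [0.0003, -0.0003, 0.0004, 0.0002, 0.0001, -0.0006, -0.0005], 'joint_torque': [-0.0003, -49.1298, -0.4041, -31.2535, -0.0639, 0.0435, 0.0002], 'position': [0.1725, 0.6261, 0.2295], 'tool_rot': [-0.4208, -3.1131, 0.0029], 'ft_force': [0.2335, -0.2571, -0.0278], 'torque': [0.012, 0.0388, 0.0221], 'grip_width': 1.0058220442502823}
side 54.00659518862982 281.8119958430276 212.1595712186884 [[ 0.99985464  0.00262964  0.01684572]
 [ 0.01389093 -0.6985428  -0.71543343]
 [ 0.00988612  0.71556344 -0.69847779]] [-0.49694797 -0.01837794  1.00732634]
top 55.93645108306314 280.02439879326624 206.02025524848702 [[-0.023148   -0.99946497  0.02310709]
 [-0.98758166  0.01926798 -0.15592049]
 [ 0.15539184 -0.02642939 -0.9874993 ]] [-0.09280401  0.51178745  0.91001535]
```

View pics/side0.png

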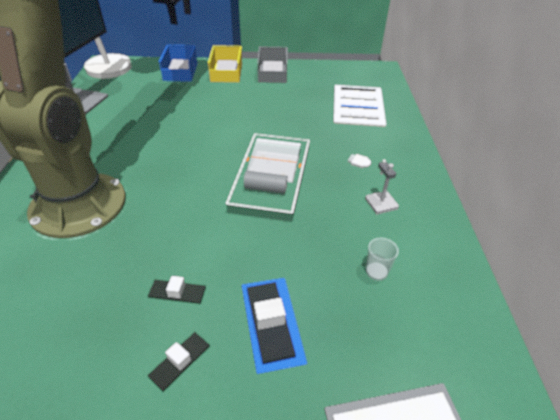

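View pics/top0.png

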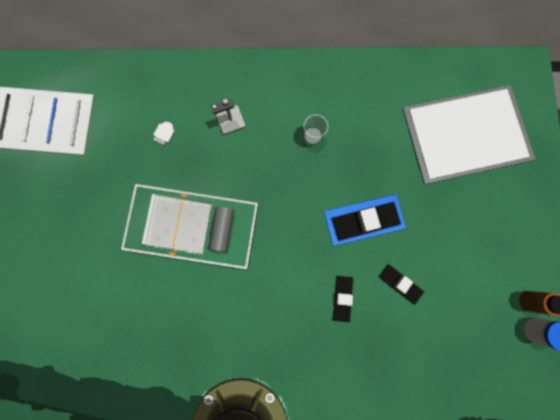

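The top view shows three rib-blocks: one on the blue mat at about (365,220), and small ones at (343,298) and (402,285). The one on the mat looks right because it is much longer. I'll check it with an enlarged crop and measurements.

```bash
cat > h.py <<'E'
import numpy as np,cv2,pickle
def load(n): return pickle.load(open(n,'rb'))
def f(d): return d['img'].shape[0]/2/np.tan(np.radians(d['vfov'])/2)
def cast(d,uv,z):
    uv=np.atleast_2d(np.asarray(uv,float)); F=f(d)
    r=np.c_[(uv[:,0]-d['cx'])/F,(uv[:,1]-d['cy'])/F,np.ones(len(uv))]@d['R']
    C=-d['R'].T@d['t']; s=(z-C[2])/r[:,2]
    return C+r*s[:,None]
def proj(d,X):
    X=np.atleast_2d(X)@d['R'].T+d['t']; F=f(d)
    return np.c_[F*X[:,0]/X[:,2]+d['cx'],F*X[:,1]/X[:,2]+d['cy']]
def tri(d1,u1,d2,u2):
    P=[np.array([[f(d),0,d['cx']],[0,f(d),d['cy']],[0,0,1]])@np.c_[d['R'],d['t']] for d in(d1,d2)]
    X=cv2.triangulatePoints(P[0],P[1],np.float64(u1).reshape(2,1),np.float64(u2).reshape(2,1));return (X[:3]/X[3]).ravel()
E
python3 - <<'E'
from h import *
t=load('top0.pkl')['img'][:,:,::-1];s=load('side0.pkl')['img'][:,:,::-1]
def crop(im,x,y,w,h,k):return cv2.resize(im[y:y+h,x:x+w],None,fx=k,fy=k,interpolation=cv2.INTER_CUBIC)
cv2.imwrite('pics/c1.png',np.vstack([crop(t,110,175,160,105,5)]))
cv2.imwrite('pics/c2.png',crop(t,310,185,125,140,4))
cv2.imwrite('pics/c3.png',crop(s,215,125,110,95,6))
cv2.imwrite('pics/c4.png',crop(s,140,270,180,110,4))
E
```

```text
(no output)
```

View pics/c1.png

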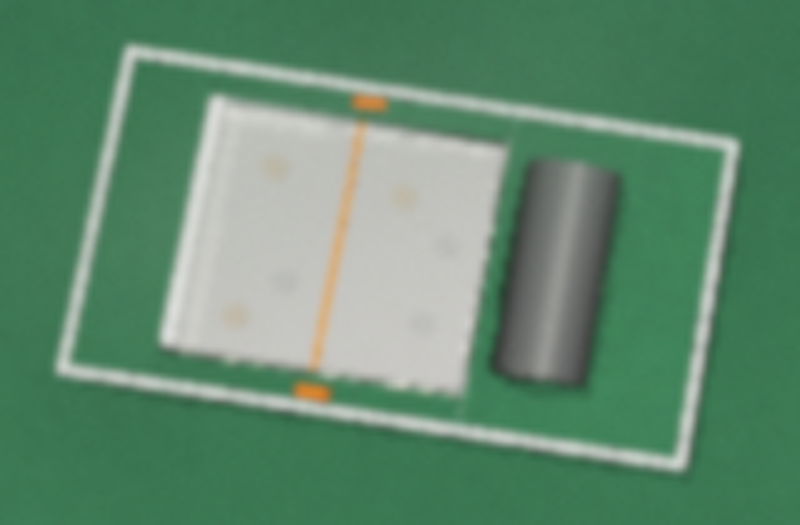

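View pics/c2.png

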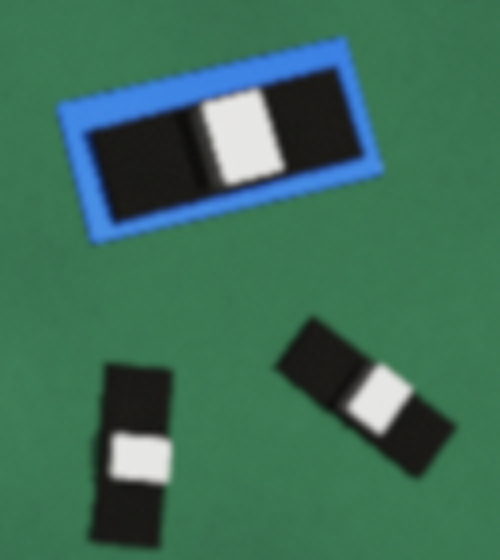

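View pics/c3.png

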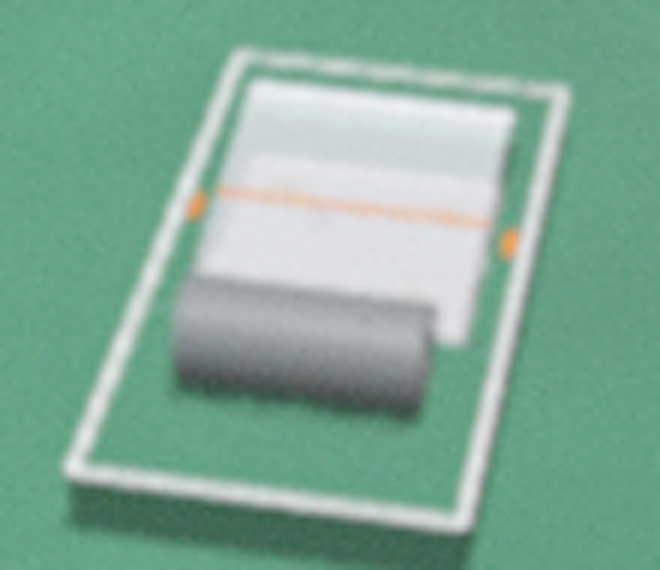

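View pics/c4.png

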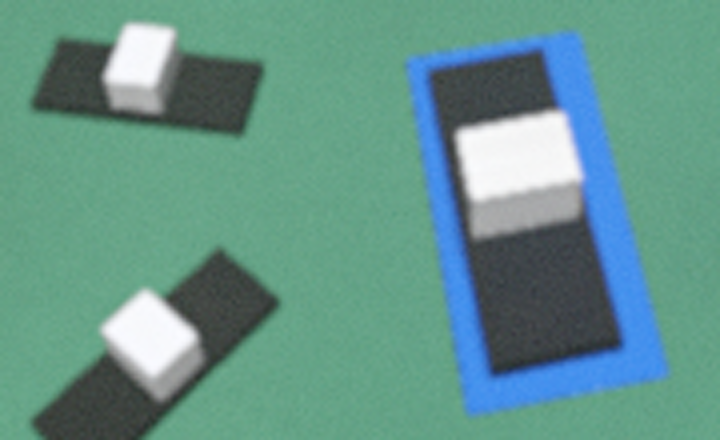

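The crops show the mat block is the large one, against the two smaller decoys. The hinge seam is at about crop (490,270), the roller is to its right, and orange tabs mark the line. Next I'll measure.

```bash
cat > meas.py <<'E'
from h import *
def sub(d,mask,roi,z,minA=20):
    x,y,w,h=roi; m=np.zeros_like(mask); m[y:y+h,x:x+w]=mask[y:y+h,x:x+w]
    n,l,st,c=cv2.connectedComponentsWithStats(m); out=[]
    for i in range(1,n):
        if st[i,4]>=minA:
            cs,_=cv2.findContours((l==i).astype(np.uint8),cv2.RETR_EXTERNAL,cv2.CHAIN_APPROX_NONE)
            P=cast(d,cs[0].reshape(-1,2),z)
            (c2,(w2,h2),a)=cv2.minAreaRect(P[:,:2].astype(np.float32)*1000)
            out.append((st[i,4],np.round(c[i],1),np.round(c2,1),np.round((w2,h2),1),round(a,2)))
    return out
if __name__=='__main__':
  for n,rois in(('top',dict(ins=(110,175,160,105),blk=(310,185,110,65))),('side',dict(ins=(215,125,110,95),blk=(235,270,80,110)))):
    d=load(n+'0.pkl');im=d['img'];hsv=cv2.cvtColor(im,cv2.COLOR_RGB2HSV);H,S,V=cv2.split(hsv)
    white=((S<70)&(V>130)).astype(np.uint8)
    orange=((H>5)&(H<22)&(S>110)&(V>120)).astype(np.uint8)
    blue=((H>100)&(H<125)&(S>120)&(V>100)).astype(np.uint8)
    dark=(V<75).astype(np.uint8)
    gray=((S<60)&(V<165)&(V>30)).astype(np.uint8)
    print(n,'outline',sub(d,white,rois['ins'],.03))
    print('orange',sub(d,orange,rois['ins'],.03,4))
    x,y,w,h=rois['blk']
    print('mat',sub(d,blue,rois['blk'],.004)); print('slab',sub(d,dark,rois['blk'],.016)); print('rib',sub(d,((S<50)&(V>190)).astype(np.uint8),rois['blk'],.05))
    print('roller',sub(d,gray,rois['ins'],.052 if n=='top' else .052,150))
E
python3 meas.py
```

```text
top outline [(np.int32(1239), array([188.3, 225.8]), array([468.3, 113.8]), array([304.4, 164.6]), 79.92), (np.int32(3186), array([176.3, 223.8]), array([473.1, 145.8]), array([151.3, 128.5]), 79.24), (np.int32(183), array([221.4, 228.3]), array([461.2,  38. ]), array([ 10.2, 103.2]), 79.97)]
orange [(np.int32(16), array([183.2, 195.1]), array([543.1, 130. ]), array([12.3,  4.9]), 88.92), (np.int32(19), array([172., 253.]), array([403.6, 155.1]), array([14.4,  4.7]), 88.72)]
mat [(np.int32(1237), array([362.4, 218.2]), array([ 477.7, -315.1]), array([ 91. , 190.2]), 12.09)]
slab [(np.int32(420), array([387.5, 215.1]), array([ 485.7, -368. ]), array([55.3, 51.1]), 13.54), (np.int32(629), array([348.6, 225.4]), array([ 463. , -274.3]), array([55.4, 73.5]), 13.74)]
rib [(np.int32(273), array([370.1, 218.7]), array([ 473.6, -317.7]), array([47.3, 33.2]), 13.61)]
roller [(np.int32(794), array([220.8, 229. ]), array([457.1,  36.8]), array([ 42.8, 104.7]), 80.37)]
side outline [(np.int32(3449), array([271.6, 166.6]), array([468.6, 115.9]), array([314.3, 169. ]), 80.0)]
orange [(np.int32(5), array([247.4, 158.8]), array([404.4, 154.4]), array([2.7, 8.8]), 3.61), (np.int32(6), array([299.5, 165. ]), array([542.8, 131.7]), array([8.7, 2.6]), 88.44)]
mat [(np.int32(1952), array([274.8, 329.7]), array([ 478.3, -316.5]), array([ 90.8, 191.3]), 12.16)]
slab [(np.int32(263), array([262.1, 292.7]), array([ 460.9, -266.5]), array([52.9, 44.2]), 13.58), (np.int32(796), array([274.8, 344.6]), array([ 485.5, -368.1]), array([54.1, 61.6]), 13.78)]
rib [(np.int32(511), array([269.2, 308.7]), array([ 474.2, -318.9]), array([50.7, 38.7]), 13.62)]
roller [(np.int32(398), array([265.3, 185.7]), array([456.6,  21.7]), array([104.9,  48. ]), 1.31)]
```

```bash
cat > plan.py <<'E'
import numpy as np
from scipy.spatial.transform import Rotation as Ro
def down(yawy):  # tool y at yawy deg, z down
    a=np.radians(yawy);y=np.array([np.cos(a),np.sin(a),0]);z=np.array([0,0,-1.]);return Ro.from_matrix(np.c_[np.cross(y,z),y,z])
def step(p,R,off,rot): return p+R.apply(off), R*Ro.from_rotvec(np.radians(rot))
def yaw(R): y=R.as_matrix()[:,1]; return np.degrees(np.arctan2(y[1],y[0]))
E
python3 - <<'E'
from h import *
from plan import *
t=load('top0.pkl');s=load('side0.pkl')
u=np.array([np.cos(np.radians(80)),np.sin(np.radians(80))]);v=np.array([-u[1],u[0]])
O=np.array([468.4,114.6])-40.5*u; print('O',O,'mark',O+70*u)
ends=np.array([[215,207.1],[222.9,207.1]])
c=np.array([[(527+622)/2,160],[(495+587)/2,383]])/5+[110,175]-0.4
P=cast(t,c,.052)[:,:2]*1000; print('roller ends',P,'ins',[( (p-O)@u,(p-O)@v) for p in P])
for n,uv in (('beaker',(313,136)),('probe',(232,122)),('gen',(164,133))): print(n,cast(t,uv,0.0)[0])
p=np.array([.1725,.6261,.2295]);R=Ro.from_rotvec([-0.4208,-3.1131,0.0029]);print(yaw(R),R.as_matrix().round(4))
# hover target
for n in (15,16):
  best=None
  from scipy.optimize import least_squares
  def go(q,full=0):
    pp,RR=p,R
    for i in range(n):
        pp,RR=step(pp,RR,[q[0],q[1],q[2]],[0,0,q[3]])
    return pp,RR
  r=least_squares(lambda q:np.r_[(go(q)[0]-[.474,-.318,.13])*100,(yaw(go(q)[1])+76.4)/10],[-.062,0,.006,9.5])
  print(n,r.x,r.cost)
E
```

```text
O [461.3672488  74.715286 ] mark [473.52262124 143.65182871]
roller ends [[509.1720793   28.18412232]
 [404.40649258  43.86576686]] ins [(np.float64(-37.523029050011246), np.float64(-55.15861948086489)), (np.float64(-40.27197714050557), np.float64(50.73843156463273))]
beaker [ 0.69793914 -0.19441324  0.        ]
probe [0.73888739 0.01450164 0.        ]
gen [ 7.11786634e-01  1.88781570e-01 -1.11022302e-16]
74.60388718404616 [[-9.641e-01  2.655e-01 -4.000e-04]
 [ 2.655e-01  9.641e-01 -1.800e-03]
 [-1.000e-04 -1.900e-03 -1.000e+00]]
15 [-8.72890232e-02  2.10869952e-02  6.73840327e-03  1.00669287e+01] 6.481222032727941e-28
16 [-8.17364177e-02  2.02212282e-02  6.31725306e-03  9.43774566e+00] 5.749368653860792e-28
```

```bash
python3 - <<'E'
from plan import *
from scipy.optimize import least_squares
p=np.array([.1725,.6261,.2295]);R=Ro.from_rotvec([-0.4208,-3.1131,0.0029])
for n in (20,30):
  def go(q):
    pp,RR=p,R
    for i in range(n): pp,RR=step(pp,RR,q[:3],[0,0,q[3]])
    return pp,RR
  r=least_squares(lambda q:np.r_[(go(q)[0]-[.474,-.318,.13])*100,(yaw(go(q)[1])+76.4)/10],[-.04,0,.003,151/n])
  print(n,r.x)
  pp,RR=p,R
  for i in range(n):
    pp,RR=step(pp,RR,r.x[:3],[0,0,r.x[3]])
    if i%5==4: print(pp.round(3),np.hypot(*pp[:2]).round(3))
E
```

```text
20 [-6.51403245e-02  1.72588527e-02  5.05380245e-03  7.55019653e+00]
[0.491 0.537 0.204] 0.728
[0.689 0.271 0.179] 0.74
[ 0.682 -0.06   0.155] 0.685
[ 0.474 -0.318  0.13 ] 0.571
30 [-4.31810876e-02  1.24618282e-02  3.36920163e-03  5.03346435e+00]
[0.393 0.59  0.213] 0.708
[0.576 0.463 0.196] 0.739
[0.689 0.271 0.179] 0.74
[0.709 0.049 0.163] 0.71
[ 0.632 -0.161  0.146] 0.652
[ 0.474 -0.318  0.13 ] 0.571
```

Request:
carry_out([
  {"offset": [-0.0432, 0.0125, 0], "rot": [0, 0, 5.03], "gripper": 1},
  {"offset": [-0.0432, 0.0125, 0], "rot": [0, 0, 5.03], "gripper": 1},
  {"offset": [-0.0432, 0.0125, 0], "rot": [0, 0, 5.03], "gripper": 1},
  {"offset": [-0.0432, 0.0125, 0], "rot": [0, 0, 5.03], "gripper": 1},
  {"offset": [-0.0432, 0.0125, 0], "rot": [0, 0, 5.03], "gripper": 1},
  {"offset": [-0.0432, 0.0125, 0], "rot": [0, 0, 5.03], "gripper": 1},
  {"offset": [-0.0432, 0.0125, 0], "rot": [0, 0, 5.03], "gripper": 1},
  {"offset": [-0.0432, 0.0125, 0], "rot": [0, 0, 5.03], "gripper": 1},
  {"offset": [-0.0432, 0.0125, 0], "rot": [0, 0, 5.03], "gripper": 1},
  {"offset": [-0.0432, 0.0125, 0], "rot": [0, 0, 5.03], "gripper": 1},
])

```text
time: 1.35
position: [0.5776, 0.4632, 0.2296]
tool_rot: [-1.708, -2.637, 0.002]
ft_force: [0.3, -0.6, 0.5]
grip_width: 1.004
```

Request:
carry_out([
  {"offset": [-0.0432, 0.0125, 0], "rot": [0, 0, 5.03], "gripper": 1},
  {"offset": [-0.0432, 0.0125, 0], "rot": [0, 0, 5.03], "gripper": 1},
  {"offset": [-0.0432, 0.0125, 0], "rot": [0, 0, 5.03], "gripper": 1},
  {"offset": [-0.0432, 0.0125, 0], "rot": [0, 0, 5.03], "gripper": 1},
  {"offset": [-0.0432, 0.0125, 0], "rot": [0, 0, 5.03], "gripper": 1},
  {"offset": [-0.0432, 0.0125, 0], "rot": [0, 0, 5.03], "gripper": 1},
  {"offset": [-0.0432, 0.0125, 0], "rot": [0, 0, 5.03], "gripper": 1},
  {"offset": [-0.0432, 0.0125, 0], "rot": [0, 0, 5.03], "gripper": 1},
  {"offset": [-0.0432, 0.0125, 0], "rot": [0, 0, 5.03], "gripper": 1},
  {"offset": [-0.0432, 0.0125, 0], "rot": [0, 0, 5.03], "gripper": 1},
])

```text
time: 2.6
position: [0.7096, 0.0478, 0.2299]
tool_rot: [-2.667, -1.66, 0.001]
ft_force: [-0.1, -0.6, -0.0]
grip_width: 1.003
```

Request:
carry_out([
  {"offset": [-0.0432, 0.0125, 0], "rot": [0, 0, 5.03], "gripper": 1},
  {"offset": [-0.0432, 0.0125, 0], "rot": [0, 0, 5.03], "gripper": 1},
  {"offset": [-0.0432, 0.0125, 0], "rot": [0, 0, 5.03], "gripper": 1},
  {"offset": [-0.0432, 0.0125, 0], "rot": [0, 0, 5.03], "gripper": 1},
  {"offset": [-0.0432, 0.0125, 0], "rot": [0, 0, 5.03], "gripper": 1},
  {"offset": [-0.0432, 0.0125, 0], "rot": [0, 0, 5.03], "gripper": 1},
  {"offset": [-0.0432, 0.0125, 0], "rot": [0, 0, 5.03], "gripper": 1},
  {"offset": [-0.0432, 0.0125, 0], "rot": [0, 0, 5.03], "gripper": 1},
  {"offset": [-0.0432, 0.0125, 0], "rot": [0, 0, 5.03], "gripper": 1},
  {"offset": [-0.0432, 0.0125, 0], "rot": [0, 0, 5.03], "gripper": 1},
])

```text
time: 3.85
position: [0.4735, -0.3195, 0.2305]
tool_rot: [-3.12, -0.365, -0.001]
ft_force: [0.4, -1.2, -0.4]
grip_width: 0.999
```

Request:
carry_out([
  {"offset": [0, 0, 0], "rot": [0, 0, 0], "gripper": 1},
  {"offset": [0, 0, 0], "rot": [0, 0, 0], "gripper": 1},
])

```text
time: 4.1
position: [0.4758, -0.3176, 0.2307]
tool_rot: [-3.118, -0.373, -0.002]
ft_force: [1.1, 0.6, 0.8]
grip_width: 0.996
```

Request:
carry_out([
  {"offset": [0, 0, 0.035], "rot": [0, 0, 0], "gripper": 1},
  {"offset": [0, 0, 0.035], "rot": [0, 0, 0], "gripper": 1},
  {"offset": [0, 0, 0.035], "rot": [0, 0, 0], "gripper": 1},
  {"offset": [0, 0, 0.025], "rot": [0, 0, 0], "gripper": 1},
  {"offset": [0, 0, 0.015], "rot": [0, 0, 0], "gripper": 1},
  {"offset": [0, 0, 0], "rot": [0, 0, 0], "gripper": 1},
])

```text
time: 4.85
position: [0.4759, -0.3169, 0.0846]
tool_rot: [-3.118, -0.376, 0.003]
ft_force: [0.1, 0.5, -0.5]
grip_width: 0.999
```

```bash
python3 - <<'E'
from bench import ctrl,cams
import cv2,pickle
for n,(x,y,w,h) in(("side",(180,200,180,180)),("top",(290,150,150,150))):
    d=cams.get_image(n);pickle.dump(d,open(n+'1.pkl','wb'))
    cv2.imwrite(f'pics/{n}1.png',cv2.resize(d['img'][y:y+h,x:x+w,::-1],None,fx=3,fy=3,interpolation=2))
print(ctrl.get_state()['position'],ctrl.get_state()['joint_positions'])
E
python3 -c "
import cv2,numpy as np
a=cv2.imread('pics/side1.png');b=cv2.imread('pics/top1.png');b=cv2.resize(b,None,fx=.55,fy=.55);a=cv2.resize(a,(500,500))
h=max(a.shape[0],b.shape[0]);f=lambda m:cv2.copyMakeBorder(m,0,h-m.shape[0],0,0,0)
cv2.imwrite('pics/m1.png',np.hstack([f(a),f(b)]))"
```

```text
[ 0.47674816 -0.31798119  0.08632071] [-0.11736092  0.34250282  0.77982372  1.83762548 -0.27279292  1.07041936
 -0.56552471]
```

View pics/m1.png

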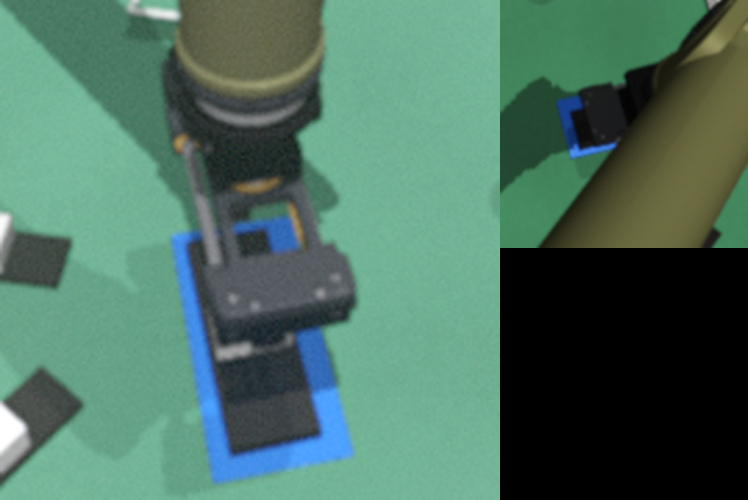

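The side view shows the gripper lined up over the rib at (265,290) in the crop, with the slab ends visible on both sides. Next I descend and grip.

Request:
carry_out([
  {"offset": [-0.002, 0, 0.02], "rot": [0, 0, 0], "gripper": 1},
  {"offset": [0, 0, 0.02], "rot": [0, 0, 0], "gripper": 1},
  {"offset": [0, 0, 0.014], "rot": [0, 0, 0], "gripper": 1},
  {"offset": [0, 0, 0], "rot": [0, 0, 0], "gripper": 1},
  {"offset": [0, 0, 0], "rot": [0, 0, 0], "gripper": 1},
])

```text
time: 5.58
position: [0.4742, -0.3186, 0.0317]
tool_rot: [3.119, 0.374, 0.0]
ft_force: [0.5, -0.5, 1.0]
grip_width: 0.997
```

Request:
carry_out([
  {"offset": [0, 0, 0], "rot": [0, 0, 0], "gripper": 0.3},
  {"offset": [0, 0, 0], "rot": [0, 0, 0], "gripper": 0.2},
  {"offset": [0, 0, 0], "rot": [0, 0, 0], "gripper": 0.1},
  {"offset": [0, 0, 0], "rot": [0, 0, 0], "gripper": 0.1},
  {"offset": [0, 0, 0], "rot": [0, 0, 0], "gripper": 0.1},
  {"offset": [0, 0, 0], "rot": [0, 0, 0], "gripper": 0.1},
], grip_force=50)

```text
time: 6.32
position: [0.474, -0.3183, 0.0315]
tool_rot: [-3.119, -0.375, -0.0]
ft_force: [0.6, 0.5, -1.5]
grip_width: 0.407
```

Request:
carry_out([
  {"offset": [0, 0, -0.02], "rot": [0, 0, 0], "gripper": 0.1},
  {"offset": [0, 0, -0.04], "rot": [0, 0, 0], "gripper": 0.1},
  {"offset": [0, 0, -0.04], "rot": [0, 0, 0], "gripper": 0.1},
  {"offset": [0, 0, -0.04], "rot": [0, 0, 0], "gripper": 0.1},
  {"offset": [0, 0, 0], "rot": [0, 0, 5.9], "gripper": 0.1},
  {"offset": [0, 0, 0], "rot": [0, 0, 5.9], "gripper": 0.1},
  {"offset": [0, 0, 0], "rot": [0, 0, 5.9], "gripper": 0.1},
  {"offset": [0, 0, 0], "rot": [0, 0, 5.9], "gripper": 0.1},
  {"offset": [0, 0, 0], "rot": [0, 0, 0], "gripper": 0.1},
  {"offset": [0, 0, 0], "rot": [0, 0, 0], "gripper": 0.1},
])

```text
time: 7.58
position: [0.474, -0.3184, 0.1721]
tool_rot: [-3.13, 0.269, -0.001]
ft_force: [-0.0, -0.4, -1.8]
grip_width: 0.413
```

Request:
carry_out([
  {"offset": [-0.0099, -0.0364, 0], "rot": [0, 0, 0], "gripper": 0.1},
  {"offset": [-0.0099, -0.0364, 0], "rot": [0, 0, 0], "gripper": 0.1},
  {"offset": [-0.0099, -0.0364, 0], "rot": [0, 0, 0], "gripper": 0.1},
  {"offset": [-0.0099, -0.0364, 0], "rot": [0, 0, 0], "gripper": 0.1},
  {"offset": [-0.0099, -0.0364, 0], "rot": [0, 0, 0], "gripper": 0.1},
  {"offset": [-0.0099, -0.0364, 0], "rot": [0, 0, 0], "gripper": 0.1},
  {"offset": [-0.0099, -0.0364, 0], "rot": [0, 0, 0], "gripper": 0.1},
  {"offset": [-0.0099, -0.0364, 0], "rot": [0, 0, 0], "gripper": 0.1},
  {"offset": [0, 0, 0], "rot": [0, 0, 0], "gripper": 0.1},
  {"offset": [0, 0, 0], "rot": [0, 0, 0], "gripper": 0.1},
])

```text
time: 8.82
position: [0.4462, -0.0186, 0.1718]
tool_rot: [3.13, -0.271, 0.001]
ft_force: [0.2, -0.7, -1.4]
grip_width: 0.409
```

```bash
cat > st.py <<'E'
from bench import ctrl,cams
from plan import *
import pickle,cv2,sys
tag=sys.argv[1]; N=int(sys.argv[2]) if len(sys.argv)>2 else 4
F=[];P=[];Rr=[];T=[]
for i in range(N):
    s=ctrl.get_state();F.append(s['ft_force']);T.append(s['torque']);P.append(s['position']);Rr.append(s['tool_rot'])
    n=("side","top")[i%2];d=cams.get_image(n);pickle.dump(d,open(f'{n}{tag}.pkl','wb'))
F=np.array(F);P=np.array(P)
u=np.array([np.cos(np.radians(80)),np.sin(np.radians(80))]);v=np.array([-u[1],u[0]]);O=np.array([.4614,.0747])
p=P.mean(0);R=Ro.from_rotvec(np.array(Rr)).mean()
print('t',s['time'],'F',F.mean(0).round(2),'sd',F.std(0).round(2),'T',np.mean(T,0).round(3),'p',p.round(4),'ins',((p[:2]-O)@u).round(4),((p[:2]-O)@v).round(4),'yaw',yaw(R).round(2),'z',R.as_matrix()[:,2].round(4))
im=[cv2.resize(pickle.load(open(f'{n}{tag}.pkl','rb'))['img'][y:y+h,x:x+w,::-1],(400,400),interpolation=2) for n,x,y,w,h in(('side',200,100,130,130),('top',110,150,170,170))]
cv2.imwrite(f'pics/v{tag}.png',np.hstack(im))
E
python3 st.py 2 6
```

```text
t 9.075 F [-0.01  0.05 -1.77] sd [0.46 0.61 0.53] T [-0.058  0.147  0.001] p [ 0.4462 -0.0189  0.1717] ins -0.0948 -0.0012 yaw -99.98 z [ 3.e-04 -1.e-04 -1.e+00]
```

View pics/v2.png

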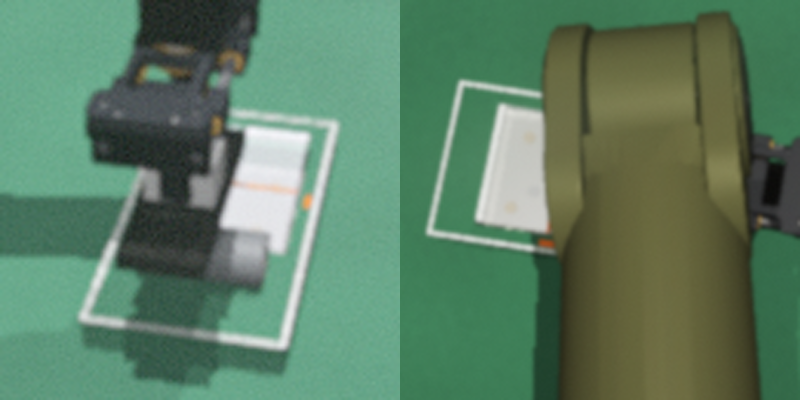

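The side view shows the block held above the roller. The free baseline is Fz = -1.77 N, the block's weight. I'll lower it now.

Request:
carry_out([
  {"offset": [0, 0, 0.025], "rot": [0, 0, 0], "gripper": 0.1},
  {"offset": [0, 0, 0.025], "rot": [0, 0, 0], "gripper": 0.1},
  {"offset": [0, 0, 0.014], "rot": [0, 0, 0], "gripper": 0.1},
  {"offset": [0, 0, 0], "rot": [0, 0, 0], "gripper": 0.1},
  {"offset": [0, 0, 0], "rot": [0, 0, 0], "gripper": 0.1},
])

```text
time: 9.75
position: [0.4468, -0.0178, 0.1084]
tool_rot: [-3.13, 0.271, -0.002]
ft_force: [-0.8, 1.3, -2.1]
grip_width: 0.412
```

```bash
python3 st.py 3 4
```

```text
t 9.9 F [-0.58 -0.04 -1.97] sd [0.15 0.81 0.36] T [-0.068  0.171 -0.008] p [ 0.4469 -0.0178  0.1084] ins -0.0936 -0.0017 yaw -99.9 z [ 1.7e-03  4.0e-04 -1.0e+00]
```

View pics/v3.png

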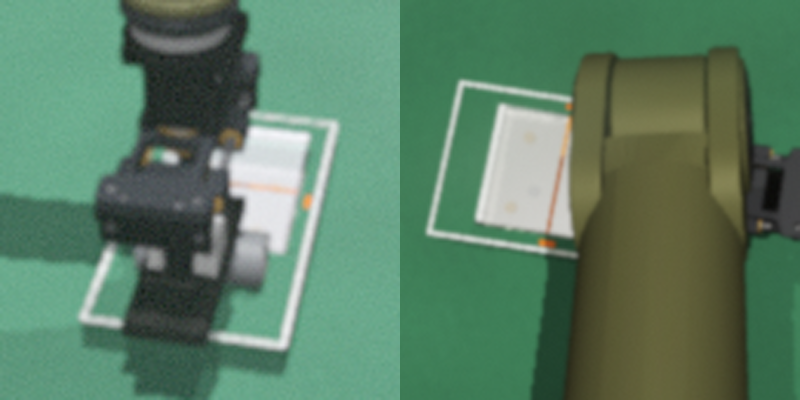

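Request:
carry_out([
  {"offset": [0, 0, 0.002], "rot": [0, 0, 0], "gripper": 0.1},
  {"offset": [0, 0, 0.002], "rot": [0, 0, 0], "gripper": 0.1},
  {"offset": [0, 0, 0.001], "rot": [0, 0, 0], "gripper": 0.1},
  {"offset": [0, 0, 0], "rot": [0, 0, 0], "gripper": 0.1},
])

```text
time: 10.45
position: [0.446, -0.0178, 0.1024]
tool_rot: [3.13, -0.271, -0.0]
ft_force: [0.1, 0.5, -1.9]
grip_width: 0.406
```

Request:
carry_out([
  {"offset": [0, 0, 0.001], "rot": [0, 0, 0], "gripper": 0.1},
  {"offset": [0, 0, 0], "rot": [0, 0, 0], "gripper": 0.1},
])

```text
time: 10.7
position: [0.4461, -0.0178, 0.1015]
tool_rot: [-3.13, 0.271, -0.0]
ft_force: [0.0, -0.0, -1.0]
grip_width: 0.41
```

Request:
carry_out([
  {"offset": [0, 0, 0.001], "rot": [0, 0, 0], "gripper": 0.1},
  {"offset": [0, 0, 0], "rot": [0, 0, 0], "gripper": 0.1},
])

```text
time: 10.95
position: [0.4463, -0.0174, 0.1013]
tool_rot: [-3.129, 0.271, -0.0]
ft_force: [-2.6, 1.0, 5.3]
grip_width: 0.408
```

```bash
python3 st.py 4 6
```

```text
t 11.2 F [-2.65  0.47  5.72] sd [0.33 0.79 0.29] T [0.466 0.696 0.091] p [ 0.4463 -0.0174  0.1012] ins -0.0933 -0.0011 yaw -99.9 z [ 4.0e-04  1.1e-03 -1.0e+00]
```

View pics/v4.png

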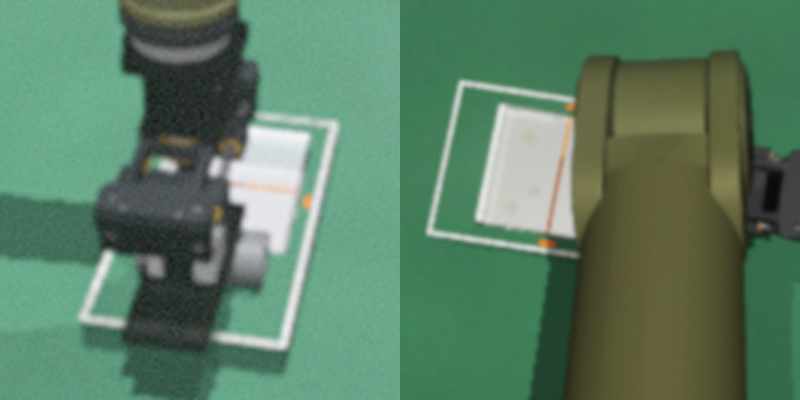

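```bash
python3 - <<'E'
from h import *
t=load('top0.pkl');s=load('side0.pkl')
for a,b in (((142.2,244.2),(256.0,138.4)),((152.4,194.2),(300.6,143.1))):
    X=tri(t,a,s,b);print(X, (X[2]-.03)/.14)
E
```

```text
[0.4245678  0.21893816 0.05194776] 0.15676968821602963
[0.54455585 0.19879348 0.05218931] 0.15849507827233578
```

Request:
carry_out([
  {"offset": [0, -0.002, -0.0003], "rot": [0, 0, 0], "gripper": 0.1},
  {"offset": [0, -0.004, 0], "rot": [0, 0, 0], "gripper": 0.1},
  {"offset": [0, -0.004, 0], "rot": [0, 0, 0], "gripper": 0.1},
  {"offset": [0, -0.004, 0], "rot": [0, 0, 0], "gripper": 0.1},
])

```text
time: 11.75
position: [0.4487, -0.0034, 0.1013]
tool_rot: [-3.129, 0.271, -0.001]
ft_force: [-2.2, -0.1, 6.5]
grip_width: 0.411
```

```bash
python3 st.py 5 2
```

```text
t 11.8 F [-2.33  0.11  6.19] sd [0.09 0.2  0.29] T [0.366 0.63  0.051] p [ 0.4488 -0.0032  0.1013] ins -0.0789 -0.0011 yaw -99.87 z [ 5.e-04  8.e-04 -1.e+00]
```

Request:
carry_out([
  {"offset": [0, -0.004, -0.0006], "rot": [0, 0, 0], "gripper": 0.1},
  {"offset": [0, -0.004, 0], "rot": [0, 0, 0], "gripper": 0.1},
  {"offset": [0, -0.004, 0], "rot": [0, 0, 0], "gripper": 0.1},
  {"offset": [0, -0.004, 0], "rot": [0, 0, 0], "gripper": 0.1},
  {"offset": [0, -0.004, 0], "rot": [0, 0, 0], "gripper": 0.1},
])

```text
time: 12.48
position: [0.4521, 0.0159, 0.1014]
tool_rot: [3.13, -0.271, 0.0]
ft_force: [0.2, -0.1, 0.5]
grip_width: 0.41
```

Request:
carry_out([
  {"offset": [0, -0.004, 0], "rot": [0, 0, 0], "gripper": 0.1},
  {"offset": [0, -0.004, 0], "rot": [0, 0, 0], "gripper": 0.1},
  {"offset": [0, -0.004, 0], "rot": [0, 0, 0], "gripper": 0.1},
])

```text
time: 12.85
position: [0.4541, 0.0277, 0.1015]
tool_rot: [-3.13, 0.271, -0.001]
ft_force: [0.8, 0.0, 0.6]
grip_width: 0.411
```

```bash
python3 st.py 6 4
```

```text
t 13.0 F [ 0.61 -0.    0.3 ] sd [0.32 0.16 0.27] T [ 0.006  0.024 -0.027] p [0.4542 0.0279 0.1014] ins -0.0473 -0.001 yaw -99.88 z [ 4.e-04  1.e-04 -1.e+00]
```

View pics/v6.png

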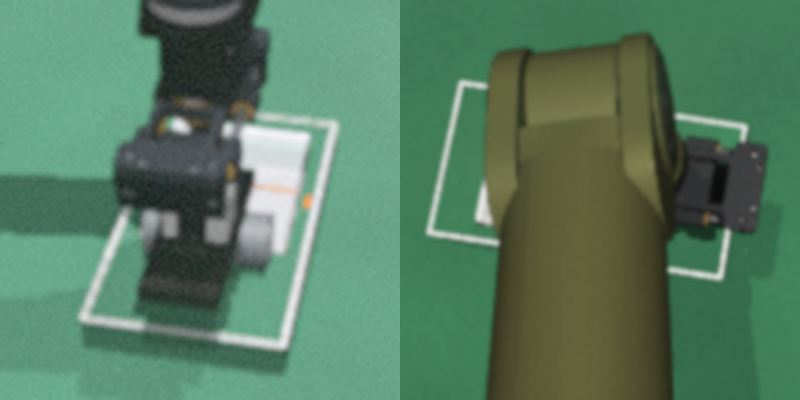

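Request:
carry_out([
  {"offset": [0, -0.004, 0.0003], "rot": [0, 0, 0], "gripper": 0.1},
  {"offset": [0, -0.004, 0], "rot": [0, 0, 0], "gripper": 0.1},
  {"offset": [0, -0.004, 0], "rot": [0, 0, 0], "gripper": 0.1},
  {"offset": [0, -0.004, 0], "rot": [0, 0, 0], "gripper": 0.1},
  {"offset": [0, -0.004, 0], "rot": [0, 0, 0], "gripper": 0.1},
  {"offset": [0, -0.003, 0], "rot": [0, 0, 0], "gripper": 0.1},
])

```text
time: 13.8
position: [0.4582, 0.0505, 0.1014]
tool_rot: [-3.13, 0.271, -0.001]
ft_force: [-0.6, 0.2, 4.9]
grip_width: 0.407
```

Request:
carry_out([
  {"offset": [0, -0.002, 0], "rot": [0, 0, 0], "gripper": 0.1},
])

```text
time: 13.92
position: [0.4585, 0.0524, 0.1014]
tool_rot: [-3.13, 0.271, -0.001]
ft_force: [-0.3, -0.8, 4.5]
grip_width: 0.411
```

Request:
carry_out([
  {"offset": [0, -0.002, 0], "rot": [0, 0, 0], "gripper": 0.1},
])

```text
time: 14.05
position: [0.4588, 0.0541, 0.1014]
tool_rot: [3.13, -0.271, 0.0]
ft_force: [-0.5, -1.1, 6.4]
grip_width: 0.41
```

Request:
carry_out([
  {"offset": [0, -0.002, 0], "rot": [0, 0, 0], "gripper": 0.1},
])

```text
time: 14.18
position: [0.4591, 0.056, 0.1015]
tool_rot: [3.13, -0.271, 0.0]
ft_force: [-1.6, -1.5, 7.2]
grip_width: 0.413
```

Request:
carry_out([
  {"offset": [0, -0.002, -0.0005], "rot": [0, 0, 0], "gripper": 0.1},
  {"offset": [0, -0.002, -0.00016], "rot": [0, 0, 0], "gripper": 0.1},
  {"offset": [0, -0.002, -0.00016], "rot": [0, 0, 0], "gripper": 0.1},
])

```text
time: 14.55
position: [0.4601, 0.062, 0.102]
tool_rot: [3.13, -0.271, 0.001]
ft_force: [-0.2, -0.7, 5.2]
grip_width: 0.408
```

Request:
carry_out([
  {"offset": [0, -0.002, -0.00016], "rot": [0, 0, 0], "gripper": 0.1},
  {"offset": [0, -0.002, -0.00016], "rot": [0, 0, 0], "gripper": 0.1},
  {"offset": [0, -0.002, -0.00016], "rot": [0, 0, 0], "gripper": 0.1},
])

```text
time: 14.92
position: [0.4612, 0.068, 0.1025]
tool_rot: [-3.13, 0.271, -0.001]
ft_force: [0.5, -0.6, 3.7]
grip_width: 0.409
```

Request:
carry_out([
  {"offset": [0, -0.004, -0.0003], "rot": [0, 0, 0], "gripper": 0.1},
  {"offset": [0, -0.004, -0.0003], "rot": [0, 0, 0], "gripper": 0.1},
  {"offset": [0, -0.004, -0.0003], "rot": [0, 0, 0], "gripper": 0.1},
])

```text
time: 15.3
position: [0.4633, 0.08, 0.1034]
tool_rot: [-3.13, 0.271, -0.001]
ft_force: [0.9, -0.0, 3.4]
grip_width: 0.412
```

Request:
carry_out([
  {"offset": [0, -0.004, -0.0003], "rot": [0, 0, 0], "gripper": 0.1},
  {"offset": [0, -0.004, -0.0003], "rot": [0, 0, 0], "gripper": 0.1},
])

```text
time: 15.55
position: [0.4646, 0.0878, 0.104]
tool_rot: [-3.13, 0.271, -0.001]
ft_force: [1.7, -0.9, 4.1]
grip_width: 0.414
```

Request:
carry_out([
  {"offset": [0, -0.004, -0.0003], "rot": [0, 0, 0], "gripper": 0.1},
  {"offset": [0, -0.004, -0.0003], "rot": [0, 0, 0], "gripper": 0.1},
])

```text
time: 15.8
position: [0.466, 0.0957, 0.1046]
tool_rot: [-3.13, 0.271, -0.001]
ft_force: [1.7, -0.7, 3.4]
grip_width: 0.412
```

Request:
carry_out([
  {"offset": [0, -0.004, -0.0003], "rot": [0, 0, 0], "gripper": 0.1},
  {"offset": [0, -0.004, -0.0003], "rot": [0, 0, 0], "gripper": 0.1},
  {"offset": [0, -0.004, -0.0003], "rot": [0, 0, 0], "gripper": 0.1},
])

```text
time: 16.18
position: [0.4681, 0.1075, 0.1055]
tool_rot: [3.13, -0.271, 0.001]
ft_force: [3.2, -1.2, 1.9]
grip_width: 0.411
```

Request:
carry_out([
  {"offset": [0, -0.004, -0.0003], "rot": [0, 0, 0], "gripper": 0.1},
  {"offset": [0, -0.004, -0.0003], "rot": [0, 0, 0], "gripper": 0.1},
  {"offset": [0, -0.004, -0.0003], "rot": [0, 0, 0], "gripper": 0.1},
])

```text
time: 16.55
position: [0.47, 0.1193, 0.1063]
tool_rot: [3.13, -0.271, -0.0]
ft_force: [3.0, -0.9, 1.3]
grip_width: 0.409
```

```bash
python3 st.py 7 2
```

```text
t 16.6 F [ 3.2  -0.33  1.86] sd [0.16 0.53 0.61] T [-0.328 -0.52   0.045] p [0.47   0.1197 0.1064] ins 0.0458 -0.0007 yaw -99.88 z [ 1.e-04  2.e-04 -1.e+00]
```

View pics/v7.png

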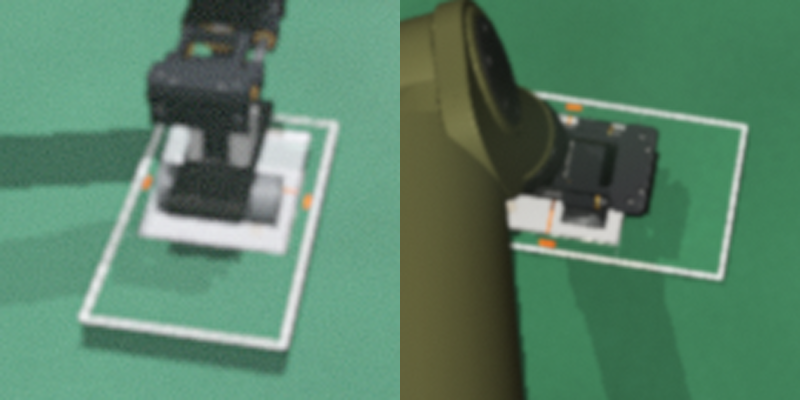

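Request:
carry_out([
  {"offset": [0.0003, -0.003, -0.0001], "rot": [0, 0, 0], "gripper": 0.1},
  {"offset": [0.0003, -0.003, 0], "rot": [0, 0, 0], "gripper": 0.1},
])

```text
time: 16.9
position: [0.4711, 0.1251, 0.1065]
tool_rot: [-3.13, 0.271, 0.002]
ft_force: [0.0, -0.9, 4.1]
grip_width: 0.411
```

Request:
carry_out([
  {"offset": [0.0002, -0.003, 0], "rot": [0, 0, 0], "gripper": 0.1},
  {"offset": [0, -0.003, 0], "rot": [0, 0, 0], "gripper": 0.1},
])

```text
time: 17.15
position: [0.4722, 0.1311, 0.1062]
tool_rot: [3.13, -0.271, -0.002]
ft_force: [-0.4, -1.4, 4.0]
grip_width: 0.407
```

Request:
carry_out([
  {"offset": [0, -0.003, 0], "rot": [0, 0, 0], "gripper": 0.1},
  {"offset": [0, -0.003, 0], "rot": [0, 0, 0], "gripper": 0.1},
])

```text
time: 17.4
position: [0.4733, 0.137, 0.1062]
tool_rot: [3.13, -0.271, -0.002]
ft_force: [-2.0, -0.4, 3.3]
grip_width: 0.412
```

Request:
carry_out([
  {"offset": [-0.0002, -0.003, 0.0004], "rot": [0, 0, 0], "gripper": 0.1},
  {"offset": [0, -0.003, 0.0004], "rot": [0, 0, 0], "gripper": 0.1},
  {"offset": [0, -0.003, 0.0004], "rot": [0, 0, 0], "gripper": 0.1},
])

```text
time: 17.77
position: [0.4749, 0.1459, 0.1051]
tool_rot: [3.13, -0.271, -0.001]
ft_force: [-1.9, -0.8, 2.0]
grip_width: 0.41
```

Request:
carry_out([
  {"offset": [0, -0.003, 0.0004], "rot": [0, 0, 0], "gripper": 0.1},
  {"offset": [0, -0.003, 0.0004], "rot": [0, 0, 0], "gripper": 0.1},
  {"offset": [0, -0.003, 0.0004], "rot": [0, 0, 0], "gripper": 0.1},
])

```text
time: 18.15
position: [0.4765, 0.1547, 0.1039]
tool_rot: [3.13, -0.271, -0.001]
ft_force: [-1.7, 0.2, 2.1]
grip_width: 0.407
```

```bash
python3 st.py 8 2
```

```text
t 18.2 F [-1.4   0.32  2.1 ] sd [0.29 0.16 0.02] T [-0.078  0.679 -0.087] p [0.4765 0.155  0.1039] ins 0.0817 -0.0009 yaw -99.88 z [-5.e-04  1.e-04 -1.e+00]
```

View pics/v8.png

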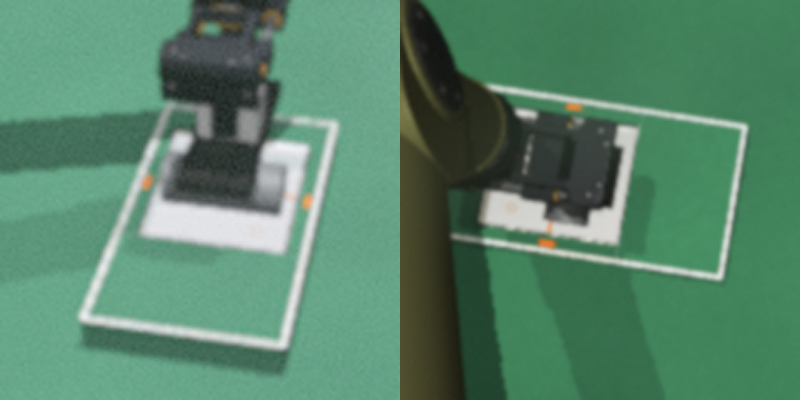

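Request:
carry_out([
  {"offset": [0, -0.003, 0.0004], "rot": [0, 0, 0], "gripper": 0.1},
  {"offset": [0, -0.003, 0.0004], "rot": [0, 0, 0], "gripper": 0.1},
  {"offset": [0, -0.003, 0.0004], "rot": [0, 0, 0], "gripper": 0.1},
])

```text
time: 18.62
position: [0.4781, 0.1636, 0.1028]
tool_rot: [-3.13, 0.271, 0.001]
ft_force: [-3.2, 0.1, 2.1]
grip_width: 0.407
```

Request:
carry_out([
  {"offset": [0, -0.003, 0.0003], "rot": [0, 0, 0], "gripper": 0.1},
  {"offset": [0, -0.003, 0.0003], "rot": [0, 0, 0], "gripper": 0.1},
])

```text
time: 18.88
position: [0.4792, 0.1695, 0.1022]
tool_rot: [-3.13, 0.271, 0.0]
ft_force: [-3.0, 0.2, 1.2]
grip_width: 0.41
```

Request:
carry_out([
  {"offset": [0, -0.003, 0.0003], "rot": [0, 0, 0], "gripper": 0.1},
])

```text
time: 19.0
position: [0.4798, 0.1724, 0.1019]
tool_rot: [-3.13, 0.271, 0.0]
ft_force: [-2.8, -0.0, 1.3]
grip_width: 0.413
```

```bash
python3 st.py 9 2
python3 - <<'E'
import pickle,cv2
d=pickle.load(open('side9.pkl','rb'))['img']
cv2.imwrite('pics/z9.png',cv2.resize(d[130:185,225:325,::-1],None,fx=8,fy=8,interpolation=2))
E
```

```text
t 19.05 F [-2.36  0.45  1.15] sd [0.43 0.49 0.11] T [-0.07   0.758 -0.107] p [0.4799 0.1727 0.1019] ins 0.0997 -0.0012 yaw -99.89 z [ 1.e-04  2.e-04 -1.e+00]
```

View pics/z9.png

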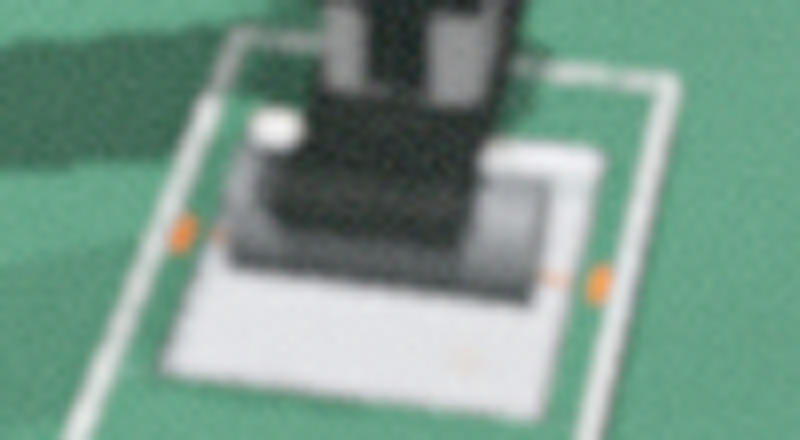

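```bash
cat > rl.py <<'E'
from h import *
u=np.array([np.cos(np.radians(80)),np.sin(np.radians(80)),0]);v=np.array([-u[1],u[0],0]);O=np.array([.4614,.0747,.03])
def axis_x(d,uv,sgn,z=.022,r=.022):
    # axis (parallel v) whose silhouette line passes through pixel; sgn=-1: lower image edge
    C=-d['R'].T@d['t']; ray=cast(d,uv,0.03)[0]-C
    a=np.array([ray@u,ray[2]]);a/=np.linalg.norm(a);n=np.array([-a[1],a[0]])  # perpendicular in (u,z)
    c=np.array([(C-O)@u,(C-O)[2]])
    # axis point q=(x,z): n.(q-c)=sgn*r
    x=(n@c+sgn*r-n[1]*z)/n[0]; return x*1000
E
python3 - <<'E'
from rl import *
d=load('side9.pkl')
for e in ((235,262),(530,298)):
    uv=np.array(e)/8+[225,130]-.45
    print([axis_x(d,uv,k).round(1) for k in(1,-1)])
for e in ((240,150),(545,180)):
    uv=np.array(e)/8+[225,130]-.45
    print('up',[axis_x(d,uv,k).round(1) for k in(1,-1)])
d=load('side0.pkl')  # check at start
for e in ((178,385),(415,412)):
    uv=np.array(e)/6+[215,125]-.45
    print('start',[axis_x(d,uv,k).round(1) for k in(1,-1)])
for e in ((185,285),(435,305)):
    uv=np.array(e)/6+[215,125]-.45
    print('start up',[axis_x(d,uv,k).round(1) for k in(1,-1)])
E
```

```text
[np.float64(65.5), np.float64(-5.6)]
[np.float64(65.8), np.float64(-5.3)]
up [np.float64(126.9), np.float64(52.6)]
up [np.float64(130.6), np.float64(56.1)]
start [np.float64(-42.0), np.float64(-107.6)]
start [np.float64(-39.4), np.float64(-105.2)]
start up [np.float64(21.5), np.float64(-47.3)]
start up [np.float64(29.2), np.float64(-40.0)]
```

```bash
python3 - <<'E'
from rl import *
for n in('side','top'):
    d=load(n+'9.pkl');C=-d['R'].T@d['t'];print(n,C)
d=load('side9.pkl')
for e in ((235,262),(530,298),(240,150),(545,180),(183,233),(600,283)):
    p=cast(d,np.array(e)/8+[225,130]-.45,.03)[0]-O;print(e,(p@u*1000).round(1),(p@v*1000).round(1))
d=load('top9.pkl')['img']
cv2.imwrite('pics/y9.png',cv2.resize(d[175:275,110:230,::-1],None,fx=6,fy=6,interpolation=2))
E
```

```text
side [ 0.48717247 -0.73233688  0.69881833]
top [ 0.36187471 -0.07856432  0.9805821 ]
(235, 262) 57.8 49.9
(530, 298) 58.1 -49.0
(240, 150) 119.7 62.3
(545, 180) 123.4 -43.6
(183, 233) 69.8 70.4
(600, 283) 70.6 -70.3
```

View pics/y9.png

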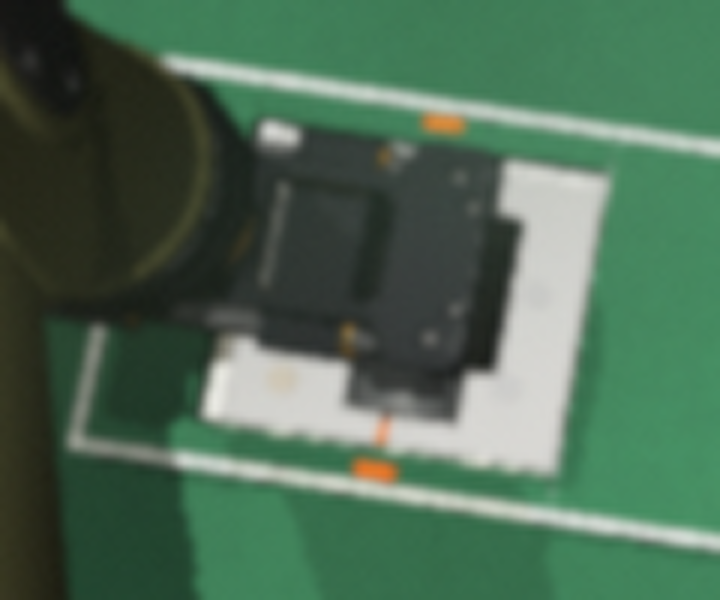

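```bash
python3 - <<'E'
from rl import *
d=load('top9.pkl')
for e in ((346,405),(462,415),(404,410)):
    p=cast(d,np.array(e)/6+[110,175]-.45,.052)[0]-O;print(e,(p@u*1000).round(1),(p@v*1000).round(1))
d0=load('top0.pkl')
for k,d in(('0',d0),('9',d)):
    im=d['img'];hsv=cv2.cvtColor(im,cv2.COLOR_RGB2HSV).astype(int)
    # profile along u at v=+45mm (z=.052) 
    for vv in (44,47,-44):
        xs=np.arange(-80,130,3)
        P=O+xs[:,None]/1000*u+vv/1000*v+[0,0,.022]
        uv=proj(d,P).astype(np.float32)
        g=cv2.remap(cv2.cvtColor(im,cv2.COLOR_RGB2GRAY),uv[:,0].reshape(1,-1),uv[:,1].reshape(1,-1),cv2.INTER_LINEAR)[0]
        print(k,vv,list(zip(xs.tolist(),g.tolist())))
E
```

```text
(346, 405) 79.5 47.7
(462, 415) 34.5 44.7
(404, 410) 57.0 46.2
0 44 [(-80, 107), (-77, 108), (-74, 108), (-71, 108), (-68, 106), (-65, 102), (-62, 85), (-59, 70), (-56, 79), (-53, 92), (-50, 103), (-47, 114), (-44, 129), (-41, 144), (-38, 144), (-35, 131), (-32, 119), (-29, 110), (-26, 101), (-23, 88), (-20, 73), (-17, 63), (-14, 79), (-11, 99), (-8, 108), (-5, 144), (-2, 189), (1, 200), (4, 200), (7, 200), (10, 200), (13, 200), (16, 199), (19, 199), (22, 199), (25, 199), (28, 200), (31, 200), (34, 199), (37, 199), (40, 199), (43, 199), (46, 199), (49, 199), (52, 198), (55, 198), (58, 199), (61, 196), (64, 188), (67, 190), (70, 196), (73, 198), (76, 197), (79, 198), (82, 197), (85, 197), (88, 197), (91, 197), (94, 196), (97, 195), (100, 190), (103, 187), (106, 187), (109, 188), (112, 192), (115, 195), (118, 196), (121, 201), (124, 204), (127, 201)]
0 47 [(-80, 108), (-77, 108), (-74, 108), (-71, 109), (-68, 108), (-65, 102), (-62, 84), (-59, 68), (-56, 75), (-53, 85), (-50, 94), (-47, 101), (-44, 113), (-41, 125), (-38, 127), (-35, 116), (-32, 107), (-29, 101), (-26, 91), (-23, 79), 
[... 3041 characters left out ...]
, (-62, 114), (-59, 115), (-56, 114), (-53, 113), (-50, 113), (-47, 113), (-44, 112), (-41, 112), (-38, 112), (-35, 112), (-32, 111), (-29, 110), (-26, 111), (-23, 110), (-20, 111), (-17, 111), (-14, 110), (-11, 111), (-8, 121), (-5, 154), (-2, 191), (1, 203), (4, 204), (7, 204), (10, 203), (13, 204), (16, 203), (19, 203), (22, 202), (25, 201), (28, 202), (31, 200), (34, 178), (37, 116), (40, 71), (43, 70), (46, 69), (49, 71), (52, 77), (55, 74), (58, 67), (61, 66), (64, 65), (67, 65), (70, 64), (73, 63), (76, 67), (79, 72), (82, 68), (85, 64), (88, 61), (91, 61), (94, 61), (97, 60), (100, 59), (103, 58), (106, 58), (109, 59), (112, 57), (115, 56), (118, 58), (121, 64), (124, 67), (127, 68)]
```

Request:
carry_out([
  {"offset": [-0.0002, -0.003, 0.0001], "rot": [0, 0, 0], "gripper": 0.1},
  {"offset": [-0.0002, -0.003, 0.0001], "rot": [0, 0, 0], "gripper": 0.1},
  {"offset": [0, -0.003, 0.0001], "rot": [0, 0, 0], "gripper": 0.1},
  {"offset": [0, -0.003, 0.0001], "rot": [0, 0, 0], "gripper": 0.1},
])

```text
time: 19.6
position: [0.4821, 0.1843, 0.1018]
tool_rot: [-3.13, 0.271, -0.002]
ft_force: [-1.4, -0.3, 1.2]
grip_width: 0.407
```

Request:
carry_out([
  {"offset": [0, -0.003, 0], "rot": [0, 0, 0], "gripper": 0.1},
  {"offset": [0, -0.003, 0], "rot": [0, 0, 0], "gripper": 0.1},
  {"offset": [0, -0.003, 0], "rot": [0, 0, 0], "gripper": 0.1},
  {"offset": [0, -0.002, 0], "rot": [0, 0, 0], "gripper": 0.1},
  {"offset": [0, 0, 0], "rot": [0, 0, 0], "gripper": 0.1},
])

```text
time: 20.23
position: [0.4837, 0.1951, 0.1017]
tool_rot: [-3.13, 0.271, -0.001]
ft_force: [1.0, -1.0, 1.0]
grip_width: 0.405
```

```bash
python3 st.py 10 4; cat > prof.py <<'E'
from rl import *
import sys
d=load(f'top{sys.argv[1]}.pkl');g0=cv2.cvtColor(d['img'],cv2.COLOR_RGB2GRAY)
for vv in (47,44,41,-44):
    xs=np.arange(25,115,.5);P=O+xs[:,None]/1000*u+vv/1000*v+[0,0,.022]
    uv=proj(d,P).astype(np.float32);g=cv2.remap(g0,uv[:,0].reshape(1,-1),uv[:,1].reshape(1,-1),cv2.INTER_LINEAR)[0].astype(float)
    m=g<160;i=np.where(m)[0]; j=slice(i[0]+16,i[0]+72)
    print(vv,'edges',xs[i[0]],xs[i[-1]],'n',len(i),'mid',(xs[i[0]]+xs[i[-1]])/2,'highlight',xs[j][np.argmax(g[j])])
E
python3 prof.py 9;python3 prof.py 10
```

```text
t 20.375 F [ 1.91 -0.4   1.04] sd [0.53 0.69 0.44] T [-0.249 -0.285  0.115] p [0.4837 0.1949 0.1017] ins 0.1223 -0.0011 yaw -99.89 z [ 7.e-04  1.e-04 -1.e+00]
47 edges 36.5 80.0 n 88 mid 58.25 highlight 54.0
44 edges 36.0 81.0 n 91 mid 58.5 highlight 57.0
41 edges 35.5 81.0 n 92 mid 58.25 highlight 58.0
-44 edges 35.0 114.5 n 160 mid 74.75 highlight 52.5
47 edges 47.5 91.0 n 88 mid 69.25 highlight 70.5
44 edges 46.5 92.0 n 92 mid 69.25 highlight 69.0
41 edges 46.5 92.5 n 93 mid 69.5 highlight 69.0
-44 edges 46.0 114.5 n 138 mid 80.25 highlight 59.0
```

The roller axis is at 69.4 mm and the target is 70. Now I'll press in small steps.

Request:
carry_out([
  {"offset": [0, 0, 0.0003], "rot": [0, 0, 0], "gripper": 0.1},
  {"offset": [0, 0, 0], "rot": [0, 0, 0], "gripper": 0.1},
])

```text
time: 20.68
position: [0.4835, 0.1949, 0.1014]
tool_rot: [-3.13, 0.271, -0.001]
ft_force: [2.3, 0.1, 0.8]
grip_width: 0.412
```

Request:
carry_out([
  {"offset": [0, 0, 0.0003], "rot": [0, 0, 0], "gripper": 0.1},
  {"offset": [0, 0, 0], "rot": [0, 0, 0], "gripper": 0.1},
])

```text
time: 20.92
position: [0.4836, 0.195, 0.1013]
tool_rot: [-3.13, 0.271, -0.001]
ft_force: [1.2, -1.6, 3.2]
grip_width: 0.408
```

Request:
carry_out([
  {"offset": [0, 0, 0.0003], "rot": [0, 0, 0], "gripper": 0.1},
  {"offset": [0, 0, 0], "rot": [0, 0, 0], "gripper": 0.1},
])

```text
time: 21.18
position: [0.4836, 0.1951, 0.1012]
tool_rot: [-3.129, 0.271, -0.001]
ft_force: [1.3, -0.7, 5.8]
grip_width: 0.407
```

```bash
python3 st.py 11 4; python3 prof.py 11
```

```text
t 21.325 F [ 1.61 -0.62  5.92] sd [0.44 0.17 0.44] T [-0.534 -0.057  0.086] p [0.4837 0.1951 0.1012] ins 0.1225 -0.001 yaw -99.9 z [ 6.e-04  5.e-04 -1.e+00]
47 edges 47.5 91.0 n 88 mid 69.25 highlight 69.5
44 edges 46.5 92.0 n 92 mid 69.25 highlight 69.0
41 edges 46.5 92.5 n 93 mid 69.5 highlight 69.5
-44 edges 46.0 114.5 n 138 mid 80.25 highlight 57.5
```

Request:
carry_out([
  {"offset": [0, 0, 0.0001], "rot": [0, 0, 0], "gripper": 0.1},
  {"offset": [0, 0, 0], "rot": [0, 0, 0], "gripper": 0.1},
  {"offset": [0, 0, 0], "rot": [0, 0, 0], "gripper": 0.1},
  {"offset": [0, 0, 0], "rot": [0, 0, 0], "gripper": 0.1},
  {"offset": [0, 0, 0], "rot": [0, 0, 0], "gripper": 0.1},
  {"offset": [0, 0, 0], "rot": [0, 0, 0], "gripper": 0.1},
  {"offset": [0, 0, 0], "rot": [0, 0, 0], "gripper": 0.1},
  {"offset": [0, 0, 0], "rot": [0, 0, 0], "gripper": 0.1},
  {"offset": [0, 0, 0], "rot": [0, 0, 0], "gripper": 0.1},
  {"offset": [0, 0, 0], "rot": [0, 0, 0], "gripper": 0.1},
])

```text
time: 22.62
position: [0.4837, 0.1952, 0.1012]
tool_rot: [-3.129, 0.271, -0.001]
ft_force: [2.0, -0.9, 6.5]
grip_width: 0.41
```

```bash
python3 st.py 12 4
```

```text
t 22.775 F [ 1.08 -0.82  6.17] sd [0.85 0.21 0.21] T [-0.54  -0.02   0.063] p [0.4837 0.1952 0.1012] ins 0.1225 -0.001 yaw -99.9 z [ 6.e-04  5.e-04 -1.e+00]
```

View pics/v12.png

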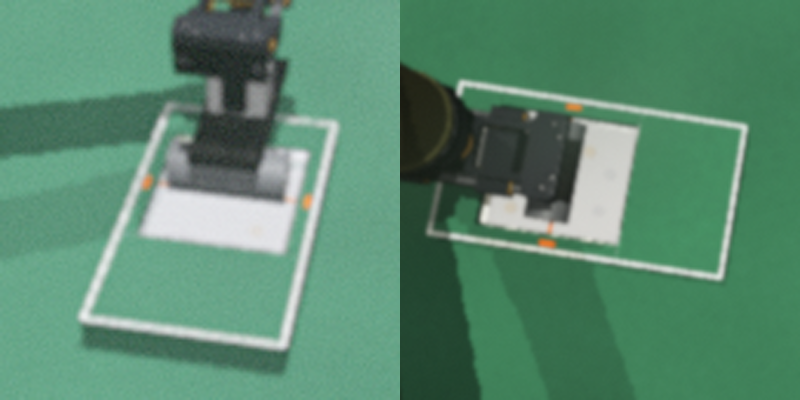

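Request:
carry_out([
  {"offset": [0, 0, -0.0003], "rot": [0, 0, 0], "gripper": 0.1},
  {"offset": [0, 0, -0.0003], "rot": [0, 0, 0], "gripper": 0.1},
  {"offset": [0, 0, -0.0003], "rot": [0, 0, 0], "gripper": 0.1},
  {"offset": [0, 0, -0.0003], "rot": [0, 0, 0], "gripper": 0.1},
  {"offset": [0, 0, -0.0005], "rot": [0, 0, 0], "gripper": 0.1},
  {"offset": [0, 0, -0.001], "rot": [0, 0, 0], "gripper": 0.1},
  {"offset": [0, 0, -0.004], "rot": [0, 0, 0], "gripper": 0.1},
  {"offset": [0, 0, -0.015], "rot": [0, 0, 0], "gripper": 0.1},
  {"offset": [0, 0, -0.025], "rot": [0, 0, 0], "gripper": 0.1},
  {"offset": [0, 0, -0.03], "rot": [0, 0, 0], "gripper": 0.1},
])

```text
time: 24.08
position: [0.4832, 0.1948, 0.1787]
tool_rot: [-3.13, 0.271, 0.0]
ft_force: [0.8, 0.7, -2.3]
grip_width: 0.408
```

```bash
python3 st.py 13 4;python3 prof.py 13
```

```text
t 24.225 F [ 0.75  0.31 -1.29] sd [0.76 0.45 1.27] T [-0.029  0.123 -0.011] p [0.4848 0.1956 0.1808] ins 0.1231 -0.0021 yaw -99.91 z [ 0.004   0.0028 -1.    ]
47 edges 47.0 91.0 n 89 mid 69.0 highlight 69.0
44 edges 46.0 92.0 n 93 mid 69.0 highlight 69.0
41 edges 46.5 92.5 n 93 mid 69.5 highlight 69.5
-44 edges 46.0 114.5 n 138 mid 80.25 highlight 64.5
```

View pics/v13.png

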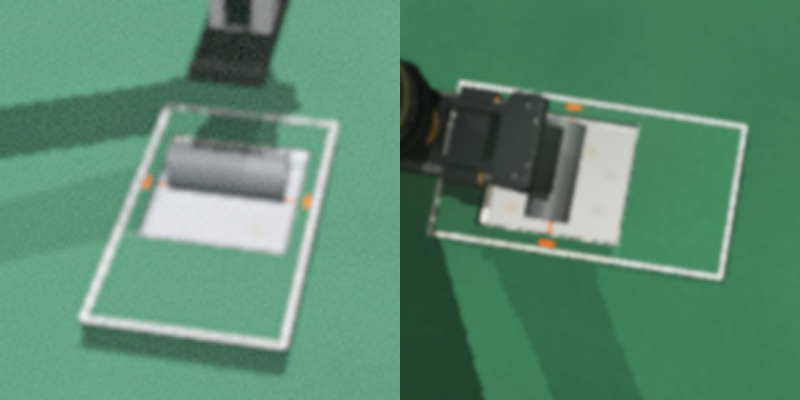

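Request:
carry_out([
  {"offset": [0.0067, 0.02, 0], "rot": [0, 0, 0], "gripper": 0.1},
  {"offset": [0.0067, 0.042, 0], "rot": [0, 0, 0], "gripper": 0.1},
  {"offset": [0.0067, 0.042, 0], "rot": [0, 0, 0], "gripper": 0.1},
  {"offset": [0.0067, 0.042, 0], "rot": [0, 0, 0], "gripper": 0.1},
  {"offset": [0.0067, 0.042, 0], "rot": [0, 0, 0], "gripper": 0.1},
  {"offset": [0.0067, 0.042, 0], "rot": [0, 0, 0], "gripper": 0.1},
  {"offset": [0.0067, 0.042, 0], "rot": [0, 0, 0], "gripper": 0.1},
  {"offset": [0.0067, 0.042, 0], "rot": [0, 0, 0], "gripper": 0.1},
  {"offset": [0.0067, 0.042, 0], "rot": [0, 0, 0], "gripper": 0.1},
  {"offset": [0.0067, 0.042, 0], "rot": [0, 0, 0], "gripper": 0.1},
])

```text
time: 25.52
position: [0.4791, -0.2113, 0.1763]
tool_rot: [-3.13, 0.273, 0.003]
ft_force: [0.8, 1.0, -2.4]
grip_width: 0.411
```

Request:
carry_out([
  {"offset": [0.0067, 0.042, 0], "rot": [0, 0, 0], "gripper": 0.1},
  {"offset": [0.0067, 0.042, 0], "rot": [0, 0, 0], "gripper": 0.1},
  {"offset": [0, 0.024, 0], "rot": [0, 0, 0], "gripper": 0.1},
  {"offset": [0, 0, 0], "rot": [0, 0, -5.8], "gripper": 0.1},
  {"offset": [0, 0, 0], "rot": [0, 0, -5.8], "gripper": 0.1},
  {"offset": [0, 0, 0], "rot": [0, 0, -5.8], "gripper": 0.1},
  {"offset": [0, 0, 0], "rot": [0, 0, -5.8], "gripper": 0.1},
  {"offset": [0, 0, 0], "rot": [0, 0, 0], "gripper": 0.1},
  {"offset": [0, 0, 0], "rot": [0, 0, 0], "gripper": 0.1},
])

```text
time: 26.65
position: [0.4746, -0.3179, 0.1767]
tool_rot: [-3.121, -0.36, 0.002]
ft_force: [-0.1, 0.2, -1.7]
grip_width: 0.413
```

```bash
python3 st.py 14 4
```

```text
t 26.8 F [-0.08  0.25 -1.54] sd [0.08 0.18 0.25] T [-0.071  0.145 -0.001] p [ 0.475  -0.3177  0.1769] ins -0.3841 -0.0815 yaw -76.8 z [-7.e-04  1.e-04 -1.e+00]
```

Request:
carry_out([
  {"offset": [0, 0, 0.04], "rot": [0, 0, 0], "gripper": 0.1},
  {"offset": [0, 0, 0.04], "rot": [0, 0, 0], "gripper": 0.1},
  {"offset": [0, 0, 0.035], "rot": [0, 0, 0], "gripper": 0.1},
  {"offset": [0, 0, 0.02], "rot": [0, 0, 0], "gripper": 0.1},
  {"offset": [0, 0, 0.006], "rot": [0, 0, 0], "gripper": 0.1},
  {"offset": [0, 0, 0], "rot": [0, 0, 0], "gripper": 0.1},
  {"offset": [0, 0, 0.002], "rot": [0, 0, 0], "gripper": 0.1},
  {"offset": [0, 0, 0], "rot": [0, 0, 0], "gripper": 0.1},
])

```text
time: 27.85
position: [0.4762, -0.3175, 0.035]
tool_rot: [3.12, 0.364, 0.002]
ft_force: [-0.3, -0.1, -2.6]
grip_width: 0.41
```

Request:
carry_out([
  {"offset": [0, 0, 0.001], "rot": [0, 0, 0], "gripper": 0.1},
  {"offset": [0, 0, 0], "rot": [0, 0, 0], "gripper": 0.1},
])

```text
time: 28.1
position: [0.4757, -0.3173, 0.0333]
tool_rot: [-3.12, -0.364, -0.0]
ft_force: [0.1, -0.7, -1.6]
grip_width: 0.412
```

Request:
carry_out([
  {"offset": [0, 0, 0.001], "rot": [0, 0, 0], "gripper": 0.1},
  {"offset": [0, 0, 0], "rot": [0, 0, 0], "gripper": 0.1},
])

```text
time: 28.35
position: [0.4755, -0.3173, 0.0321]
tool_rot: [-3.12, -0.364, 0.0]
ft_force: [-0.4, -0.0, -2.1]
grip_width: 0.408
```

Request:
carry_out([
  {"offset": [0, 0, 0.0006], "rot": [0, 0, 0], "gripper": 0.1},
  {"offset": [0, 0, 0], "rot": [0, 0, 0], "gripper": 0.1},
])

```text
time: 28.6
position: [0.4756, -0.3173, 0.0316]
tool_rot: [-3.12, -0.364, -0.0]
ft_force: [0.3, -0.3, -2.2]
grip_width: 0.408
```

Request:
carry_out([
  {"offset": [0, 0, 0.0006], "rot": [0, 0, 0], "gripper": 0.1},
  {"offset": [0, 0, 0], "rot": [0, 0, 0], "gripper": 0.1},
])

```text
time: 28.85
position: [0.4756, -0.3174, 0.0315]
tool_rot: [-3.12, -0.364, -0.0]
ft_force: [-2.7, 2.7, 5.3]
grip_width: 0.408
```

Contact on the mat, so I'll open and retreat.

Request:
carry_out([
  {"offset": [0, 0, 0], "rot": [0, 0, 0], "gripper": 0.5},
  {"offset": [0, 0, 0], "rot": [0, 0, 0], "gripper": 0.7},
  {"offset": [0, 0, 0], "rot": [0, 0, 0], "gripper": 1},
  {"offset": [0, 0, 0], "rot": [0, 0, 0], "gripper": 1},
  {"offset": [0, 0, 0], "rot": [0, 0, 0], "gripper": 1},
  {"offset": [0, 0, 0], "rot": [0, 0, 0], "gripper": 1},
])

```text
time: 29.6
position: [0.4756, -0.3174, 0.031]
tool_rot: [-3.12, -0.364, -0.0]
ft_force: [0.5, 0.0, 0.4]
grip_width: 0.955
```

Request:
carry_out([
  {"offset": [0, 0, -0.01], "rot": [0, 0, 0], "gripper": 1},
  {"offset": [0, 0, -0.03], "rot": [0, 0, 0], "gripper": 1},
  {"offset": [0, 0, -0.05], "rot": [0, 0, 0], "gripper": 1},
  {"offset": [0, 0, -0.06], "rot": [0, 0, 0], "gripper": 1},
  {"offset": [0, 0, -0.06], "rot": [0, 0, 0], "gripper": 1},
  {"offset": [-0.05, 0, 0], "rot": [0, 0, 0], "gripper": 1},
  {"offset": [-0.05, 0.02, 0], "rot": [0, 0, 0], "gripper": 1},
  {"offset": [0, 0, 0], "rot": [0, 0, 0], "gripper": 1},
  {"offset": [0, 0, 0], "rot": [0, 0, 0], "gripper": 1},
  {"offset": [0, 0, 0], "rot": [0, 0, 0], "gripper": 1},
])

```text
time: 30.85
position: [0.384, -0.3589, 0.2411]
tool_rot: [-3.12, -0.367, 0.0]
ft_force: [-0.3, -0.9, -1.5]
grip_width: 0.997
```

```bash
python3 st.py 15 2;python3 prof.py 15; python3 - <<'E'
from h import *
a=load('side15.pkl')['img'][:,:,::-1];b=load('top15.pkl')['img'][:,:,::-1]
cv2.imwrite('pics/f.png',cv2.resize(np.hstack([a,b]),(800,300)))
cv2.imwrite('pics/f2.png',np.hstack([cv2.resize(a[130:390,220:330],(340,600)),cv2.resize(b[170:280,110:270],(460,600*0+316)) if 0 else cv2.resize(b[150:300,110:225],(460,600))]))
import meas
for n,r in(('side',(235,270,80,110)),('top',(310,185,110,65))):
    d=load(n+'15.pkl');H,S,V=cv2.split(cv2.cvtColor(d['img'],cv2.COLOR_RGB2HSV))
    print(n,'mat',meas.sub(d,((H>100)&(H<125)&(S>120)&(V>100)).astype(np.uint8),r,.004),'rib',meas.sub(d,((S<50)&(V>190)).astype(np.uint8),r,.05))
E
```

```text
t 30.9 F [-0.16 -0.24 -1.  ] sd [0.13 0.7  0.46] T [-0.088  0.153  0.013] p [ 0.384  -0.3589  0.241 ] ins -0.4405 0.001 yaw -76.58 z [-3.e-04 -0.e+00 -1.e+00]
47 edges 47.5 90.5 n 72 mid 69.0 highlight 69.5
44 edges 46.5 91.5 n 82 mid 69.0 highlight 69.0
41 edges 46.5 91.5 n 82 mid 69.0 highlight 69.5
-44 edges 46.5 92.0 n 90 mid 69.25 highlight 69.5
side mat [(np.int32(1968), array([273.6, 330.4]), array([ 477.9, -316.3]), array([ 91.3, 191.8]), 12.07)] rib [(np.int32(538), array([269.9, 308.5]), array([ 475.7, -318.6]), array([51.9, 41.2]), 11.93)]
top mat [(np.int32(1253), array([363., 219.]), array([ 477.4, -315. ]), array([ 91.5, 190.5]), 12.14)] rib [(np.int32(303), array([369.7, 217.9]), array([ 475.7, -316.5]), array([49.7, 35.2]), 12.85)]
```

View pics/f.png

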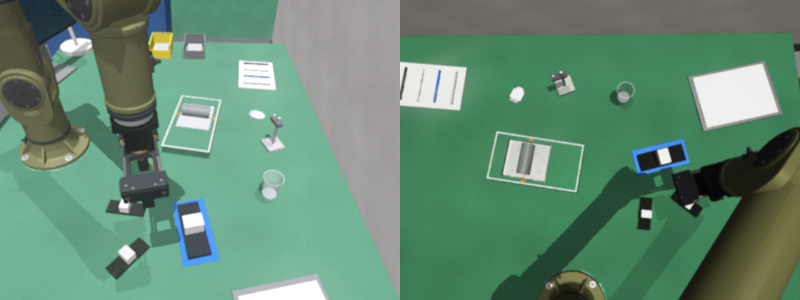

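View pics/f2.png

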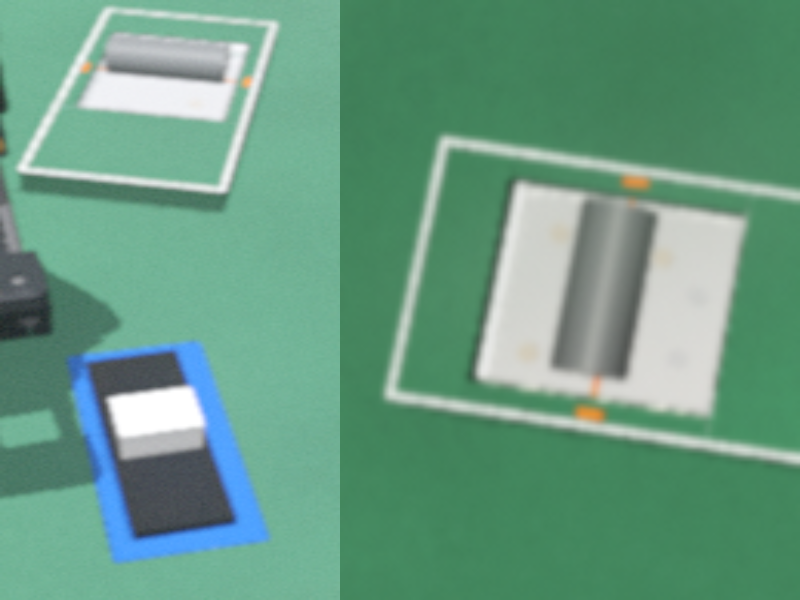

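```bash
python3 - <<'E'
from rl import *
d=load('top15.pkl')
for e,z in(((513,182),.03),((475,380),.03),((620,202),.052),((590,374),.052)):
    p=cast(d,np.array([(e[0]-340)/4+110,e[1]/4+150])-.4,z)[0]-O;print(e,(p@u*1000).round(1),(p@v*1000).round(1))
s=load('side15.pkl');t=d
E
python3 -c "
from bench import workorder
print(workorder.close_job())"
```

```text
(513, 182) 141.7 -59.2
(475, 380) 139.9 61.7
(620, 202) 70.0 -54.1
(590, 374) 67.8 48.4
the job is handed in; nothing more can be done
None
```

I rolled the roller over the hinge and along the flap to the orange line with the block. I pressed there at about 8 N (averaged readings) for over a second, put the block back on its mat and handed the job in. The hand-in gave no verdict.

**Force:** Between the block and the roller, the highest force I saw was about 9 N, while the roller started climbing the flap. The force was only read at intervals, so short peaks between readings would not show.

**Last checks, from the final images:**
- **Roller:** its axis is about 69 to 69.5 mm from the hinge (target 70) and within about 0.02 rad of parallel to the line. Its middle is within about 3 mm of the line's middle.
- **Flap:** the far edge now shows at 140 to 142 mm when cast at the insert's top height, and the block bottomed out at the height expected for a shut flap. Before rolling, the far edge stood about 22 mm up, an opening of about 0.157 rad.
- **Block:** it sits flat on the mat, its middle about 2 to 3 mm from the mat's middle.
- **Surroundings:** the arm is clear of everything. The generator, beaker and probe holder look unmoved, judged by eye only.

**Disagreement:** partway along, the roller's edges in the side view gave positions from 55 to 65 mm. I went by the top view, which put it at 58 mm and matched the rolling distance.

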